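# Square a stack of gift tags in the corner and load the feeder

### The arm

A 6-joint arm with a two-finger parallel gripper is mounted at the origin on the work surface; the furniture and walls round the work are solid. World frame = base frame: x ahead of the robot, y to its left, z up, the work surface at z = 0. Lengths are in mm, angles in rad, forces in N, time in s.
With the tool pointing down it reaches from about 300 to 775 mm from the base axis. Payload 14.6 kg.
Tool frame: the origin (TCP) lies midway between the tips of the shut fingers; the grasp point (between the pads) lies 19 mm behind it; z points along the fingers, y is the direction in which the jaws open and shut (so a half turn about z gives the same grasp; the last joint's range is limited). The gripper opens to 94 mm and grips with 3 to 60 N. Pads are 16 mm wide; open, the fingers measure 119 mm over their backs; the gripper's body (75 mm by 177 mm) begins 78 mm behind the grasp point.
Start: joints at [-1.301, 0.3, 1.521, -0, 1.321, -0.067], TCP at [181.75, -519.092, 205.446] pointing down, gripper open.
Joint ranges: [-3.03, 3.03], [-0.79, 2.21], [0.23, 2.52], [-1.04, 4.18], [0, 3.07], [-2.55, 2.55]. Speed limits (rad/s): [2.22, 2.22, 2.57, 3.14, 3.14, 3.14].

### API

Orientations are given as [roll, pitch, yaw] about the fixed x, y, z axes, in that order (R = Rz(yaw) Ry(pitch) Rx(roll)).
In Python, from cell import read_state, camera, get_calibration, sign_off gives the robot as it stands.
- The arm moves only by the tool carry_out, never from a script. Its argument "series" is a list of rows, each an object with "delta_pos": the shift along the world's x, y, z in mm, a list of three; "turn": the turn, a rotation vector about the world's x, y, z in rad, a list of three; "hand": the opening, from 0 (shut) to 1 (fully open). A call has 1 to 8 rows; each row is the pose to reach, as a shift and turn from the pose commanded when the call began; what a row does not reach only later rows make up. A row lasts 1/8 s, in which the tool goes at most 62.5 mm and 10.7 degrees, less where a joint would pass 70% of its speed; a pose out of reach is approached as far as the arm can. A call with a gripper value outside its range is refused whole. The fingers move at their own pace and stop on an object; "squeeze" is the grip in N (left out, the last holds). Time passes only in rows, so rows that repeat a pose let the fingers close. It gives the time, the measured TCP pose, the force and the opening at its end, in the units of the state.
- read_state(): the state, without advancing time (a new reading comes with each control period).
- camera(name): name is "scene" or "top" or "wrist"; returns the picture (480x640x3 uint8, red, green, blue); there is no depth.
- get_calibration(name): a dict with "intrinsics" (3x3 intrinsics, pixels), "pose" (4x4, takes a point from camera to world coordinates). Camera axes: x right, y down, z forward; pixel columns grow to the right and rows downward; lengths in mm; the calibration is good to about 2 mm. A picture is of the moment at which its call begins: read the wrist's pose just before it. get_calibration takes no time and is no camera call; for the wrist camera it gives the pose at the moment of the call.
- sign_off(): hands the job in, once; it reports no verdict.
The state is a dict: "clock": time; "joints": joint angles; "qd": joint speeds; "effort": joint torques, N m; "eef_pos": TCP position; "eef_rot": TCP orientation; "wrist_force": force on the tool from outside, world axes, zero at the start; "moment": the same for the moment, N m; "finger_gap": finger opening in mm.
Only numpy, scipy, OpenCV 4.12 (cv2) and the standard library are available. Lean on these libraries where they do the work, as an engineer would, in place of code of your own. Each camera call takes 0.05 s, during which the arm holds its last target.

### The job

Take the banded stack of gift tags out of its blue tray, set it down flat on the squaring board a little short of both metal fences, let go, and slide it square into the corner so that its end touches the long end fence and its long side touches the short side fence, and let go again. Then grip the squared stack by the end that reaches past the side fence, set it on the grey loading deck of the blue tag feeder and slide it lengthwise under the cover until it is fully home against the stop, and let go. Keep the stack flat throughout and leave all the other things on the table where they are.

Things in the scene. Friction and masses are not known exactly. Their poses are not given: they have to be found in the camera images.
- tags: Banded stack of gift tags, one rigid block with a red band: 88 mm long (its x), 56 mm wide (its y), 16 mm thick (z). Both ends are alike. Origin: centre of its underside. 55 to 115 g. It starts lying flat in the blue tray, its length along the tray's length to within 0.03 rad.
- stock_tray: Blue plastic tray, fixed, 104 mm (x) by 70 mm (y), origin at the centre of its underside. Base 4 mm thick. Walls 4 mm thick, 22 mm high from the table (2 mm above the stack's top): whole walls across both ends, but on the long sides only the last 24 mm at each end. The middle 56 mm of each long side is open, so there alone the stack can be gripped across its width. Inside 96 x 62 mm.
- squaring_board: Pale wooden board, fixed, 123 mm (x) by 98 mm (y) by 4 mm thick, origin at the centre of its underside. Two aluminium fences 8 mm thick rise 14 mm above the board: the end fence along the whole +x edge; the side fence on the +y edge only along the 48 mm next to the corner, so that 40 mm of a squared stack reach past it.
- corner (a point): Inner corner where the faces of the two fences meet, on the board's top (4 mm above the table). Axes as the board's: the end fence's face is x = 0, the side fence's face y = 0; the board lies towards -x and -y (to x = -115 mm, y = -90 mm). The side fence covers x = -48 to 0 mm. A squared stack lies along x with its origin at (-44, -28, 0) mm.
- tag_feeder: Tag feeder, fixed, 160 mm (x) by 96 mm (y), origin at the centre of its underside. Grey base plate 4 mm thick; its -x part (x = -80 to 8 mm) is the open loading deck, and at +x stands a blue cover with a throat that opens towards -x. Highest point about 41 mm above the table.
- stop (a point): Centre of the stop face inside the feeder's throat, at deck level (4 mm above the table); axes as the feeder's, the stack goes in along +x. Throat 61 mm wide, 24 mm high. Cover: x = -38 to 0 mm, top 30 mm above the deck. Side cheeks: x = -34 to 0 mm, flared outwards from there to x = -44. Fully home, the stack's origin is at (-44, 0, 0) mm, either end first; its rear 50 mm stay in the open.
- red_stapler: Bystander: red and black stapler, 135 x 34 x 49 mm, origin at the centre of its underside. Leave alone.
- orange_glue: Bystander: orange and white glue stick standing upright, diameter 26 mm, 97 mm high, origin under its centre. Leave alone.
- gold_tie_jar: Bystander: clear jar of gold twist ties, 74 x 76 x 105 mm, origin under its centre. Leave alone.
- stamp: Bystander: date stamp with black foot and wooden handle, 30 x 50 x 87 mm, origin under its centre. Leave alone.
- red_tape: Bystander: red tape roll lying flat, diameter 72 mm, 25 mm high, origin under its centre. Leave alone.
- tin: Bystander: small dark red tin with a yellow lid, diameter 66 mm, 57 mm high, origin under its centre. Leave alone.

How it is judged (in metres and radians):
On the way, in this order (a step that is already met when the one before it is completed fails the run):
1. the stack lies flat on the squaring board, let go, short of both fences (at least 3 mm from each) (z of tags in the frame of corner between -0.003 and 0.003 m and angle between tags's own z axis and vertical below 0.05 rad and contact force between the fingers and tags below 0.05 N and linear speed of tags below 0.02 m/s and x of tags in the frame of corner between -0.09 and -0.047 m and y of tags in the frame of corner between -0.08 and -0.031 m), for 0.1 s.
2. the stack lies square in the corner, let go: its end within 3 mm of the end fence, its side within 3 mm of the side fence, straight to 0.06 rad (z of tags in the frame of corner between -0.003 and 0.003 m and angle between tags's own z axis and vertical below 0.05 rad and contact force between the fingers and tags below 0.05 N and linear speed of tags below 0.02 m/s and x of tags in the frame of corner between -0.047 and -0.041 m and y of tags in the frame of corner between -0.031 and -0.025 m and angle between the x axis of tags and the x axis of corner, either way round below 0.06 rad), for 0.2 s.
At the end, for the whole second after the job is handed in: The stack lies flat on the feeder's deck, under the cover, its leading end within 3.5 mm of the stop, straight to 0.08 rad, let go and at rest (x of tags in the frame of stop above -0.0475 m and y of tags in the frame of stop between -0.006 and 0.006 m and z of tags in the frame of stop between -0.003 and 0.003 m and angle between the x axis of tags and the x axis of stop, either way round below 0.08 rad and angle between tags's own z axis and vertical below 0.05 rad and contact force between the fingers and tags below 0.05 N and linear speed of tags below 0.01 m/s); the robot touches nothing.
It fails at once if a bystander is moved more than 15 mm (distance of any of red_stapler, orange_glue, gold_tie_jar, stamp, red_tape, tin from where it was at the start of the episode above 0.015 m).
It fails at once if the stack is tipped more than about 35 degrees from flat (angle between tags's own z axis and vertical above 0.6 rad).
It also fails if it takes over 72 s, if anything falls off the work surface, if the arm or the gripper's body presses on something with over 40 N, if the wrist force passes 120 N, or if a joint passes its speed limit or range.

## Working session

There is one attempt and no reset: what is moved stays moved. The work goes in short steps, Python scripts to look and compute and a tool call to move; the robot and the scene stay as the last step left them, time stands still between calls to the robot, and variables do not carry over. Pictures are saved under pics/ and viewed, and the job is handed in when it is done.

Besides the shell and the picture viewer there is one more tool, called after ">>>" as name([rows], argument=value, ...), one row to a line, values as JSON. carry_out: Moves the arm, as the interface text tells. Its arguments: {"type":"object","properties":{"series":{"type":"array"},"squeeze":{"type":"number"}},"required":["series"]}

```bash
mkdir -p pics; python3 - <<'E'
from cell import *
import cv2
print(read_state())
for n in("scene","top","wrist"):
    c=get_calibration(n);print(n,c)
    cv2.imwrite(f"pics/{n}0.png",camera(n)[:,:,::-1])
E
```

```text
{'clock': 0.0, 'joints': array([-1.30062955e+00,  3.00507508e-01,  1.52161517e+00, -1.06267597e-05,
        1.32071123e+00, -6.66252484e-02]), 'qd': array([-0.00034072, -0.00015137,  0.00089882,  0.00050057, -0.00117634,
       -0.0009227 ]), 'effort': array([-1.02736911e-03, -5.31805015e+01, -3.52732480e+01,  7.07761617e-02,
        2.43626320e-02, -1.29129930e-04]), 'eef_pos': array([ 181.65981553, -518.83556057,  204.85194793]), 'eef_rot': array([-3.14035347e+00, -7.23673384e-05,  3.36794615e-01]), 'wrist_force': array([ 0.38034856, -0.26693444, -0.38005623]), 'moment': array([ 0.04143897,  0.004805  , -0.01704023]), 'finger_gap': 93.95104326296577}
scene {'intrinsics': array([[619.59909165,   0.        , 323.15752728],
       [  0.        , 619.59909165, 238.51661585],
       [  0.        ,   0.        ,   1.        ]]), 'pose': array([[-8.79994921e-01, -3.16408071e-01,  3.54252555e-01,
         6.82861052e+01],
       [-4.74981128e-01,  5.84056546e-01, -6.58233150e-01,
         6.93777091e+02],
       [ 1.36675728e-03, -7.47505106e-01, -6.64254656e-01,
         7.78644745e+02],

[... 436 characters left out ...]
],
       [ 4.08270036e-03, -8.09289978e-02, -9.96711507e-01,
         1.18085109e+03],
       [ 0.00000000e+00,  0.00000000e+00,  0.00000000e+00,
         1.00000000e+00]])}
wrist {'intrinsics': array([[432.58171241,   0.        , 320.71340016],
       [  0.        , 432.58171241, 237.81506438],
       [  0.        ,   0.        ,   1.        ]]), 'pose': array([[ 3.30342297e-01, -9.11572504e-01, -2.44764247e-01,
         2.52170558e+02],
       [-9.43860836e-01, -3.19269419e-01, -8.48160367e-02,
        -4.94880003e+02],
       [-8.29771854e-04,  2.59041711e-01, -9.65865779e-01,
         3.83231545e+02],
       [ 0.00000000e+00,  0.00000000e+00,  0.00000000e+00,
         1.00000000e+00]])}
```

View pics/top0.png

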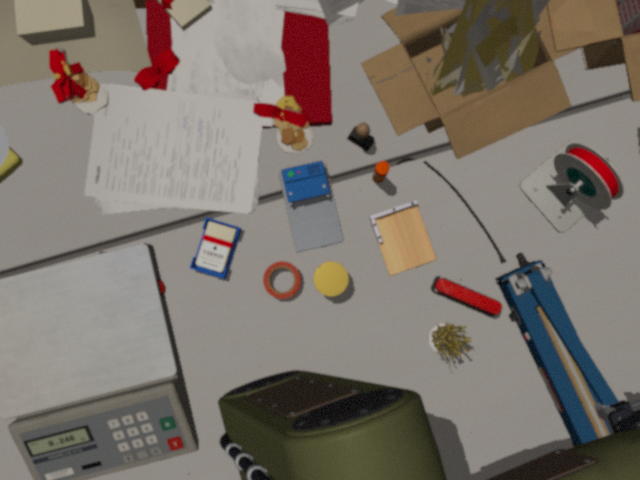

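View pics/scene0.png

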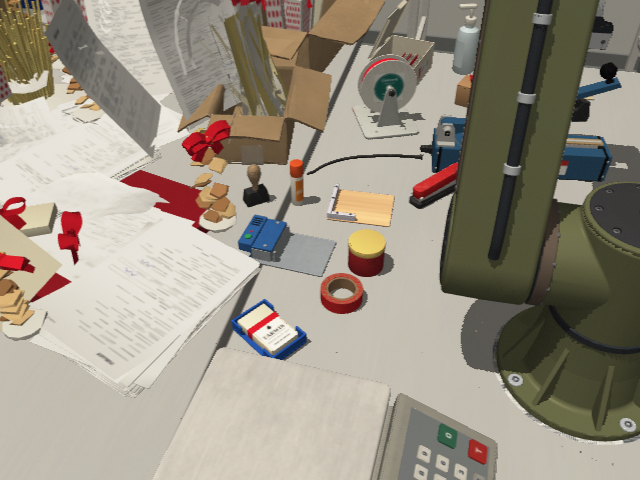

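View pics/wrist0.png

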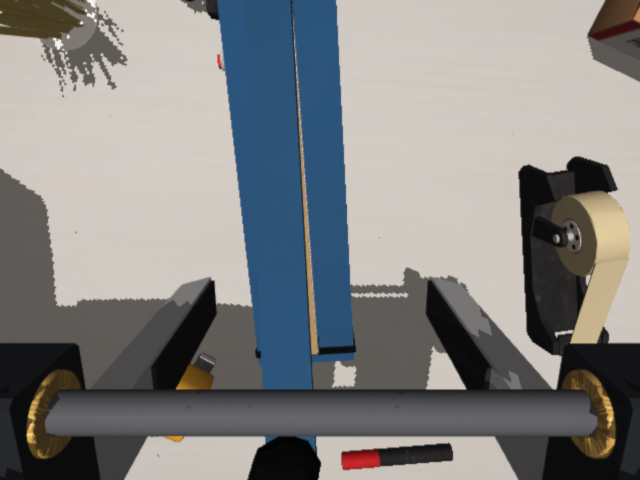

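The top view shows the tray at about (217,248), the feeder at (312,205) with its cover up-image, and the board at (403,238) with its fences on the top and left edges. Next I'll enlarge these.

```bash
python3 - <<'E'
import cv2
im=cv2.imread("pics/top0.png")
def crop(x,y,w,h,s,n):
    c=cv2.resize(im[y:y+h,x:x+w],None,fx=s,fy=s,interpolation=cv2.INTER_CUBIC)
    for k in range(0,w,10): cv2.putText(c,str(x+k),(k*s,8),0,.3,(0,0,255),1);cv2.line(c,(k*s,10),(k*s,14),(0,0,255),1)
    for k in range(0,h,10): cv2.putText(c,str(y+k),(0,k*s+3),0,.3,(0,0,255),1);cv2.line(c,(20,k*s),(24,k*s),(0,0,255),1)
    cv2.imwrite(n,c)
crop(185,210,66,75,8,"pics/c_tray.png")
crop(275,155,75,100,6,"pics/c_feed.png")
crop(365,195,80,85,7,"pics/c_board.png")
E
```

```text
(no output)
```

View pics/c_tray.png

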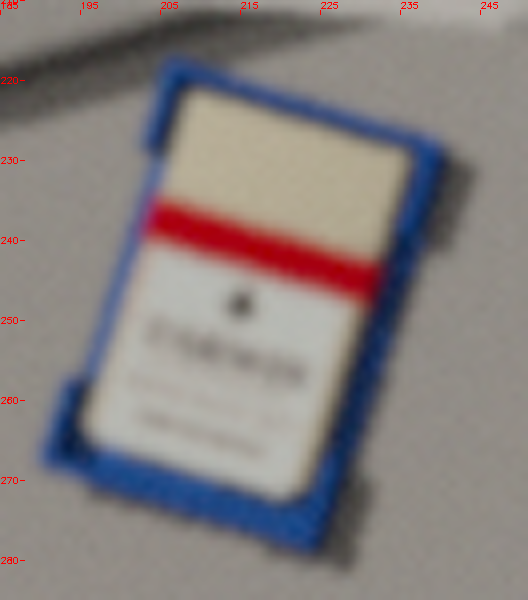

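View pics/c_feed.png

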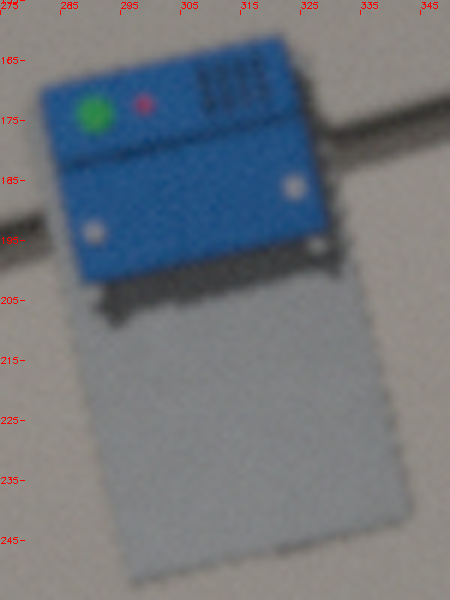

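View pics/c_board.png

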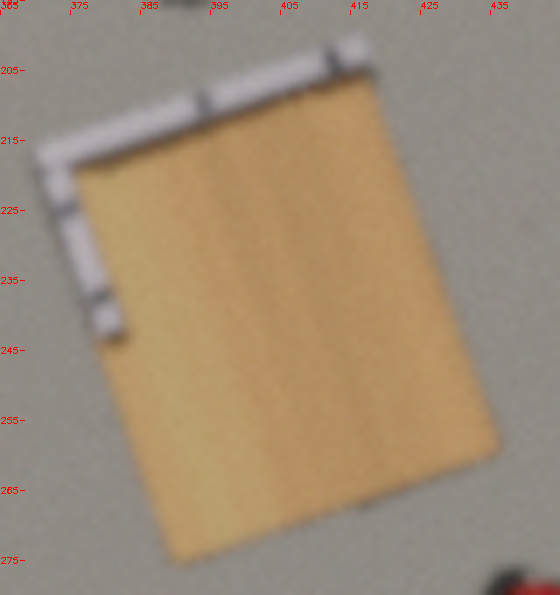

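```bash
cat > h.py <<'E'
import numpy as np, cv2
from cell import *
from scipy.optimize import least_squares
def proj(P,cal):
    K=cal["intrinsics"];T=np.linalg.inv(cal["pose"]);P=np.atleast_2d(P)
    q=P@T[:3,:3].T+T[:3,3]; q=q@K.T; return q[:,:2]/q[:,2:]
def ray(px,z,cal):
    px=np.atleast_2d(px);K=cal["intrinsics"];T=cal["pose"]
    d=np.c_[px,np.ones(len(px))]@np.linalg.inv(K).T@T[:3,:3].T
    return T[:3,3]+d*((z-T[2,3])/d[:,2:])
def fit(loc,px,cal,x0):
    loc=np.array(loc,float);px=np.array(px,float)
    def w(v):
        c,s=np.cos(v[2]),np.sin(v[2]);return np.c_[v[0]+c*loc[:,0]-s*loc[:,1],v[1]+s*loc[:,0]+c*loc[:,1],loc[:,2]]
    r=least_squares(lambda v:(proj(w(v),cal)-px).ravel(),x0,x_scale=[10,10,.1])
    return r.x,r.fun.reshape(-1,2)
def up(c,s,x,y): return (np.array(c,float)+.5)/s-.5+[x,y]
def crop(im,x,y,w,h,s,n,st=10):
    c=cv2.resize(im[y:y+h,x:x+w],None,fx=s,fy=s,interpolation=cv2.INTER_CUBIC)
    for k in range(0,w,st): cv2.putText(c,str(x+k),(k*s,8),0,.3,(0,0,255),1);cv2.line(c,(k*s,10),(k*s,14),(0,0,255),1)
    for k in range(0,h,st): cv2.putText(c,str(y+k),(0,k*s+3),0,.3,(0,0,255),1);cv2.line(c,(20,k*s),(24,k*s),(0,0,255),1)
    cv2.imwrite(n,c)
E
python3 - <<'E'
from h import *
np.set_printoptions(precision=2,suppress=True)
c=get_calibration("top")
print(*[ray(p,z,c) for p,z in [((217,248),20),((312,205),4),((403,238),4)]])
px=up([(175,57),(445,143),(320,550),(45,460)],8,185,210)
print("tray",*fit([(52,35,22),(52,-35,22),(-52,-35,22),(-52,35,22)],px,c,[480,100,0]))
px=up([(190,88),(410,150),(300,500),(85,440)],8,185,210)
print("tags",*fit([(44,28,20),(44,-28,20),(-44,-28,20),(-44,28,20)],px,c,[480,100,0]))
px=up([(132,585),(412,518)],6,275,155)
v,r=fit([(-80,48,4),(-80,-48,4)],px,c,[480,-20,0]);print("feeder",v,r)
px=up([(132,585),(412,518),(85,283),(328,232)],6,275,155)
for hw in(38,40,42,44,46,48): print(hw,*fit([(-80,48,4),(-80,-48,4),(8,hw,34),(8,-hw,34)],px,c,[480,-20,0]))
px=up([(38,152),(372,35),(500,450),(178,565)],7,365,195)
print("corner",*fit([(8,8,18),(8,-90,18),(-115,-90,4),(-115,8,4)],px,c,[480,-100,0]))
E
```

```text
[[450.96 166.19  20.  ]] [[532.92 -18.49   4.  ]] [[ 463.65 -195.62    4.  ]]
tray [452.27 168.97  -0.32] [[-0.05 -0.31]
 [ 0.69 -0.53]
 [-0.15  0.12]
 [-0.49  0.7 ]]
tags [454.31 169.33  -0.3 ] [[-0.19  0.  ]
 [ 0.01  0.2 ]
 [ 0.58  0.17]
 [-0.4  -0.37]]
feeder [528.82 -15.44   0.21] [[-0.5   0.12]
 [ 0.5  -0.12]]
38 [532.21 -15.85   0.2 ] [[-0.89 -1.8 ]
 [ 0.24 -1.44]
 [ 1.26  1.68]
 [-0.63  1.52]]
40 [532.21 -15.85   0.2 ] [[-0.9  -1.8 ]
 [ 0.24 -1.43]
 [ 0.25  1.9 ]
 [ 0.39  1.29]]
42 [532.22 -15.86   0.2 ] [[-0.9  -1.8 ]
 [ 0.24 -1.43]
 [-0.77  2.12]
 [ 1.41  1.06]]
44 [532.22 -15.87   0.2 ] [[-0.9  -1.81]
 [ 0.24 -1.43]
 [-1.78  2.34]
 [ 2.43  0.83]]
46 [532.23 -15.88   0.2 ] [[-0.9  -1.81]
 [ 0.24 -1.43]
 [-2.79  2.56]
 [ 3.45  0.61]]
48 [532.23 -15.89   0.2 ] [[-0.91 -1.82]
 [ 0.24 -1.43]
 [-3.81  2.79]
 [ 4.47  0.38]]
corner [ 502.6  -140.5     0.31] [[-0.32 -0.82]
 [-0.53 -0.16]
 [ 1.06  0.63]
 [-0.2   0.35]]
```

>>> carry_out([
  {"delta_pos":[34,86,0],"turn":[0,0,0.18],"hand":1},
  {"delta_pos":[51,129,0],"turn":[0,0,0.36],"hand":1},
  {"delta_pos":[68,172,0],"turn":[0,0,0.54],"hand":1},
  {"delta_pos":[85,215,0],"turn":[0,0,0.72],"hand":1},
  {"delta_pos":[102,258,0],"turn":[0,0,0.9],"hand":1},
  {"delta_pos":[119,301,0],"turn":[0,0,1.08],"hand":1},
  {"delta_pos":[136,344,0],"turn":[0,0,1.25],"hand":1},
  {"delta_pos":[136,344,0],"turn":[0,0,1.25],"hand":1},
], squeeze=15)

```text
clock: 1.15
eef_pos: [318.3, -173.2, 205.5]
eef_rot: [3.141, 0.0, 1.592]
wrist_force: [-0.7, 0.3, 0.3]
finger_gap: 94.0
```

>>> carry_out([
  {"delta_pos":[17,43,0],"turn":[0,0,0.18],"hand":1},
  {"delta_pos":[34,86,0],"turn":[0,0,0.36],"hand":1},
  {"delta_pos":[51,129,0],"turn":[0,0,0.54],"hand":1},
  {"delta_pos":[68,172,0],"turn":[0,0,0.72],"hand":1},
  {"delta_pos":[85,215,0],"turn":[0,0,0.9],"hand":1},
  {"delta_pos":[102,258,0],"turn":[0,0,1.08],"hand":1},
  {"delta_pos":[136,342,0],"turn":[0,0,1.25],"hand":1},
  {"delta_pos":[136,342,0],"turn":[0,0,1.25],"hand":1},
])

```text
clock: 2.15
eef_pos: [454.7, 168.3, 204.9]
eef_rot: [-3.141, -0.0, 2.839]
wrist_force: [0.4, -0.3, 0.7]
finger_gap: 93.9
```

```bash
python3 - <<'E'
from h import *
s=read_state();print(s['eef_pos'],s['eef_rot'],s['joints'])
np.save("wt.npy",get_calibration("wrist"))
im=camera("wrist");cv2.imwrite("pics/w1.png",im[:,:,::-1])
E
```

```text
[454.66913684 168.34632804 204.94348564] [-3.14126947e+00 -4.86145947e-04  2.83850252e+00] [ 2.79049556e-01  1.55091789e-01  1.69989576e+00 -2.77337997e-06
  1.28718887e+00 -9.88655942e-01]
```

View pics/w1.png

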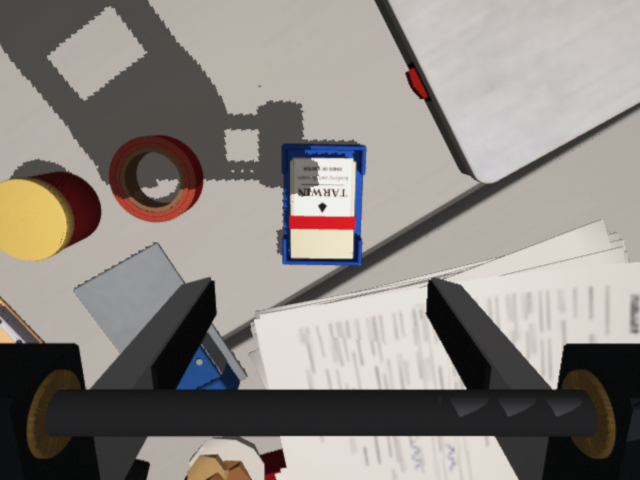

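Tray seen at px x 282–366, y 143–266, and the stack top at about x 290–356, y 157–259. Enlarging it.

```bash
python3 - <<'E'
from h import *
im=cv2.imread("pics/w1.png");crop(im,270,135,105,140,4,"pics/w1c.png")
E
```

```text
(no output)
```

View pics/w1c.png

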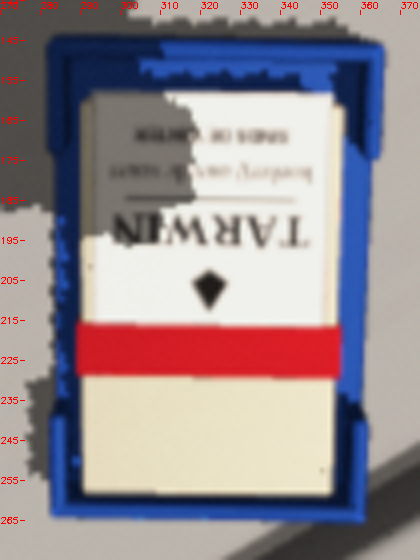

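```bash
python3 - <<'E'
from h import *
np.set_printoptions(precision=3,suppress=True)
c=np.load("wt.npy",allow_pickle=True).item()
px=up([(80,93),(346,95),(333,494),(81,494)],4,270,135)
L=np.array([(-44,-28,20),(-44,28,20),(44,28,20),(44,-28,20)])
print("tags",*fit(L,px,c,[452,168,-.3]))
px=up([(48,42),(384,44),(366,519),(52,517)],4,270,135)
L=np.array([(-52,-35,22),(-52,35,22),(52,35,22),(52,-35,22)])
print("tray",*fit(L,px,c,[452,168,-.3]))
E
```

```text
tags [451.982 169.451  -0.314] [[-0.683 -0.707]
 [ 0.425 -0.443]
 [ 0.411  1.006]
 [-0.137  0.331]]
tray [449.549 170.755  -0.314] [[-0.933 -1.148]
 [ 0.703 -0.676]
 [ 0.65   1.264]
 [-0.401  0.925]]
```

>>> carry_out([
  {"delta_pos":[-3,1,-50],"turn":[0,0,-0.01],"hand":1},
  {"delta_pos":[-3,1,-100],"turn":[0,0,-0.01],"hand":1},
  {"delta_pos":[-3,1,-140],"turn":[0,0,-0.01],"hand":1},
  {"delta_pos":[-3,1,-165],"turn":[0,0,-0.01],"hand":1},
  {"delta_pos":[-3,1,-165],"turn":[0,0,-0.01],"hand":1},
])

```text
clock: 2.82
eef_pos: [450.2, 166.6, 39.0]
eef_rot: [-3.14, -0.003, 2.824]
wrist_force: [0.3, -0.2, -0.7]
finger_gap: 93.8
```

```bash
python3 - <<'E'
from h import *
s=read_state();print(s['eef_pos'],s['eef_rot'],s['wrist_force'])
np.save("wt.npy",get_calibration("wrist"))
im=camera("wrist");cv2.imwrite("pics/w2.png",im[:,:,::-1])
E
```

```text
[450.16150966 166.64907832  39.03746442] [-3.13950555e+00 -2.86152312e-03  2.82446938e+00] [ 0.28523548 -0.22301314 -0.69832523]
```

View pics/w2.png

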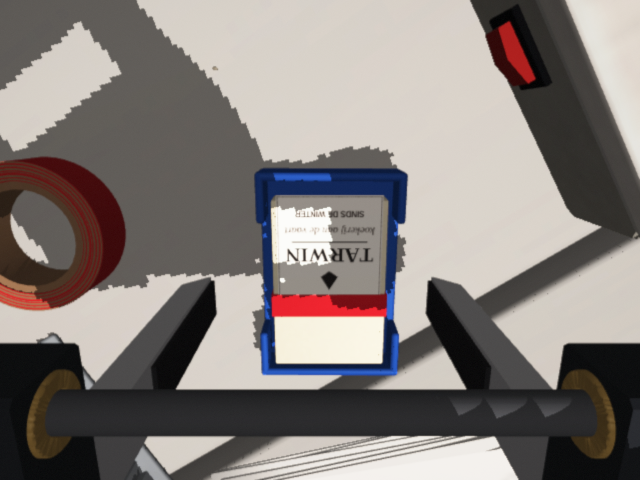

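```bash
python3 - <<'E'
from h import *
im=cv2.imread("pics/w2.png");crop(im,250,155,165,230,3,"pics/w2c.png")
E
```

```text
(no output)
```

View pics/w2c.png

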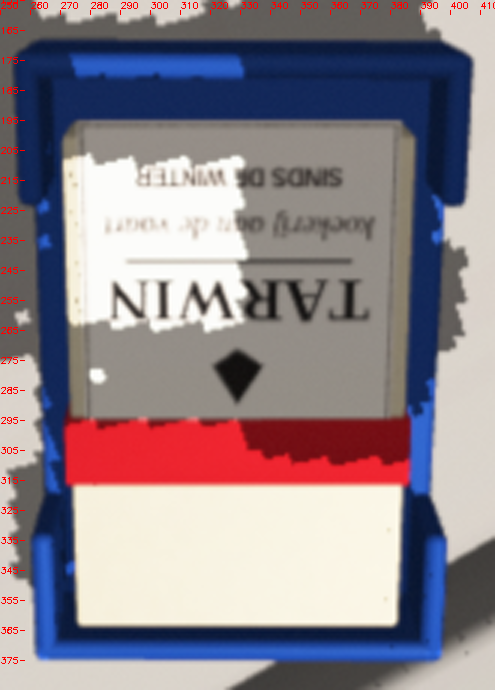

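```bash
python3 - <<'E'
from h import *
np.set_printoptions(precision=3,suppress=True)
c=np.load("wt.npy",allow_pickle=True).item()
px=up([(60,121),(418,121),(397,626),(77,626)],3,250,155)
L=np.array([(-44,-28,20),(-44,28,20),(44,28,20),(44,-28,20)])
print("tags",*fit(L,px,c,[452,168,-.3]));print(read_state()['eef_pos'])
E
```

```text
tags [451.537 169.416  -0.316] [[-1.163 -0.795]
 [ 1.196 -0.889]
 [ 1.266  1.145]
 [-1.307  1.145]]
[450.941 167.07   40.419]
```

>>> carry_out([
  {"delta_pos":[0.5,1.5,-16],"turn":[0,0,0],"hand":1},
  {"delta_pos":[0.5,1.5,-32],"turn":[0,0,0],"hand":1},
  {"delta_pos":[0.5,1.5,-32],"turn":[0,0,0],"hand":1},
  {"delta_pos":[0.5,1.5,-32],"turn":[0,0,0],"hand":1},
])

```text
clock: 3.38
eef_pos: [451.4, 169.5, 8.6]
eef_rot: [3.142, 0.0, 2.827]
wrist_force: [-0.3, 0.8, 0.5]
finger_gap: 93.6
```

>>> carry_out([
  {"delta_pos":[0,0,0],"turn":[0,0,0],"hand":0},
  {"delta_pos":[0,0,0],"turn":[0,0,0],"hand":0},
  {"delta_pos":[0,0,0],"turn":[0,0,0],"hand":0},
  {"delta_pos":[0,0,0],"turn":[0,0,0],"hand":0},
  {"delta_pos":[0,0,0],"turn":[0,0,0],"hand":0},
  {"delta_pos":[0,0,0],"turn":[0,0,0],"hand":0},
], squeeze=15)

```text
clock: 4.12
eef_pos: [451.3, 169.4, 8.5]
eef_rot: [3.142, 0.0, 2.827]
wrist_force: [-0.2, 0.4, 0.8]
finger_gap: 55.6
```

>>> carry_out([
  {"delta_pos":[0,0,10],"turn":[0,0,0],"hand":0},
  {"delta_pos":[0,0,30],"turn":[0,0,0],"hand":0},
  {"delta_pos":[0,0,75],"turn":[0,0,0],"hand":0},
  {"delta_pos":[0,0,125],"turn":[0,0,0],"hand":0},
  {"delta_pos":[0,-40,165],"turn":[0,0,0],"hand":0},
  {"delta_pos":[0,-90,190],"turn":[0,0,0.1],"hand":0},
  {"delta_pos":[0,-145,190],"turn":[0,0,0.25],"hand":0},
  {"delta_pos":[0,-200,190],"turn":[0,0,0.4],"hand":0},
])

```text
clock: 5.12
eef_pos: [450.9, -32.2, 199.4]
eef_rot: [-3.141, 0.001, -3.051]
wrist_force: [0.7, 0.9, -1.2]
finger_gap: 55.7
```

>>> carry_out([
  {"delta_pos":[-20,-40,0],"turn":[0,0,0.1],"hand":0},
  {"delta_pos":[-40,-65,0],"turn":[0,0,0.21],"hand":0},
  {"delta_pos":[-40,-65,0],"turn":[0,0,0.21],"hand":0},
  {"delta_pos":[-40,-65,0],"turn":[0,0,0.21],"hand":0},
])

```text
clock: 5.62
eef_pos: [411.5, -95.3, 198.9]
eef_rot: [-3.141, 0.001, -2.848]
wrist_force: [-0.7, 0.5, -1.0]
finger_gap: 55.9
```

```bash
python3 - <<'E'
from h import *
s=read_state();print(s['eef_pos'],s['eef_rot'],s['finger_gap'])
np.save("wt.npy",get_calibration("wrist"))
im=camera("wrist");cv2.imwrite("pics/w3.png",im[:,:,::-1])
E
```

```text
[411.49779492 -95.2971709  198.88253058] [-3.14133266e+00  5.80435382e-04 -2.84792502e+00] 55.872735597938295
```

View pics/w3.png

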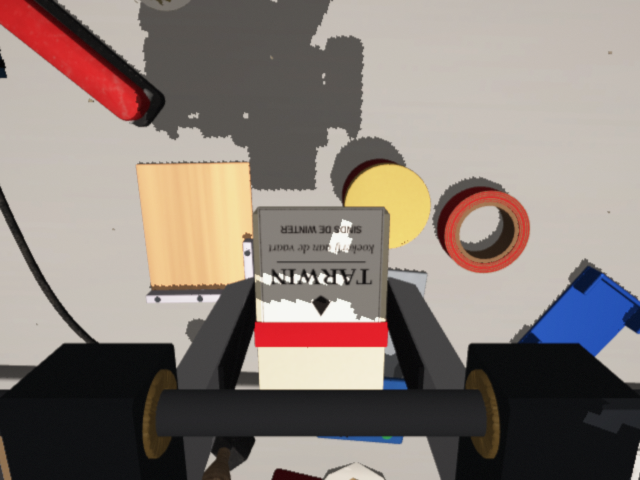

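The board is at px x 138–253, y 161–302: end fence at the bottom, short side fence at right (247, 236–277).

```bash
python3 - <<'E'
from h import *
im=cv2.imread("pics/w3.png");crop(im,130,150,130,160,4,"pics/w3c.png")
E
```

```text
(no output)
```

View pics/w3c.png

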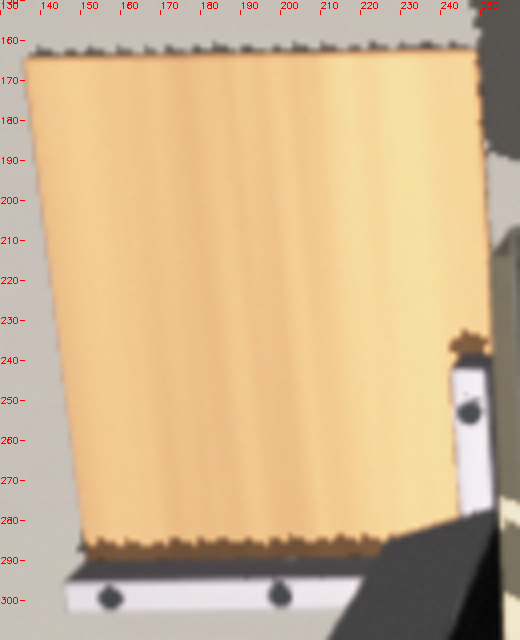

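```bash
python3 - <<'E'
from h import *
np.set_printoptions(precision=3,suppress=True)
c=np.load("wt.npy",allow_pickle=True).item()
px=up([(25,57),(478,48),(68,582),(67,610),(88,560),(453,369),(489,369)],4,130,150)
L=np.array([(-115,-90,4),(-115,8,4),(0,-90,18),(8,-90,18),(0,-90,4),(-48,0,18),(-48,8,18)])
print("corner",*fit(L,px,c,[502,-140,.3]))
E
```

```text
corner [ 499.835 -138.414    0.312] [[-0.505 -0.323]
 [ 0.885 -0.164]
 [-1.     0.106]
 [ 0.354  1.405]
 [-0.07  -0.297]
 [ 0.018 -0.185]
 [ 0.288 -0.345]]
```

>>> carry_out([
  {"delta_pos":[15,-50,0],"turn":[0,0,0.018],"hand":0},
  {"delta_pos":[38.5,-103,0],"turn":[0,0,0.018],"hand":0},
  {"delta_pos":[38.5,-103,-50],"turn":[0,0,0.018],"hand":0},
  {"delta_pos":[38.5,-103,-100],"turn":[0,0,0.018],"hand":0},
  {"delta_pos":[38.5,-103,-150],"turn":[0,0,0.018],"hand":0},
  {"delta_pos":[38.5,-103,-175],"turn":[0,0,0.018],"hand":0},
  {"delta_pos":[38.5,-103,-175],"turn":[0,0,0.018],"hand":0},
  {"delta_pos":[38.5,-103,-175],"turn":[0,0,0.018],"hand":0},
])

```text
clock: 6.68
eef_pos: [450.7, -198.5, 24.6]
eef_rot: [-3.141, 0.001, -2.828]
wrist_force: [0.2, 0.0, -0.2]
finger_gap: 56.0
```

>>> carry_out([
  {"delta_pos":[0,0,-10],"turn":[0,0,0],"hand":0},
  {"delta_pos":[0,0,-14],"turn":[0,0,0],"hand":0},
  {"delta_pos":[0,0,-16],"turn":[0,0,0],"hand":0},
  {"delta_pos":[0,0,-16],"turn":[0,0,0],"hand":0},
  {"delta_pos":[0,0,-16],"turn":[0,0,0],"hand":0},
])

```text
clock: 7.3
eef_pos: [449.9, -198.5, 8.0]
eef_rot: [3.142, 0.0, -2.829]
wrist_force: [-2.3, 3.2, 8.3]
finger_gap: 55.9
```

>>> carry_out([
  {"delta_pos":[0,0,0],"turn":[0,0,0],"hand":1},
  {"delta_pos":[0,0,0],"turn":[0,0,0],"hand":1},
  {"delta_pos":[0,0,0],"turn":[0,0,0],"hand":1},
  {"delta_pos":[0,0,0],"turn":[0,0,0],"hand":1},
  {"delta_pos":[0,0,40],"turn":[0,0,0],"hand":1},
  {"delta_pos":[0,0,40],"turn":[0,0,0],"hand":1},
  {"delta_pos":[0,0,40],"turn":[0,0,0],"hand":1},
])

```text
clock: 8.18
eef_pos: [449.5, -198.5, 47.0]
eef_rot: [3.141, -0.0, -2.828]
wrist_force: [-1.0, 0.1, -0.3]
finger_gap: 94.0
```

```bash
python3 - <<'E'
from h import *
s=read_state();print(s['eef_pos'],s['eef_rot'],s['finger_gap'])
np.save("wt.npy",get_calibration("wrist"))
im=camera("wrist");cv2.imwrite("pics/w4.png",im[:,:,::-1])
E
```

```text
[ 449.54788977 -198.49387169   47.00991022] [ 3.14138877e+00 -1.86279347e-04 -2.82843646e+00] 93.99696868097809
```

View pics/w4.png

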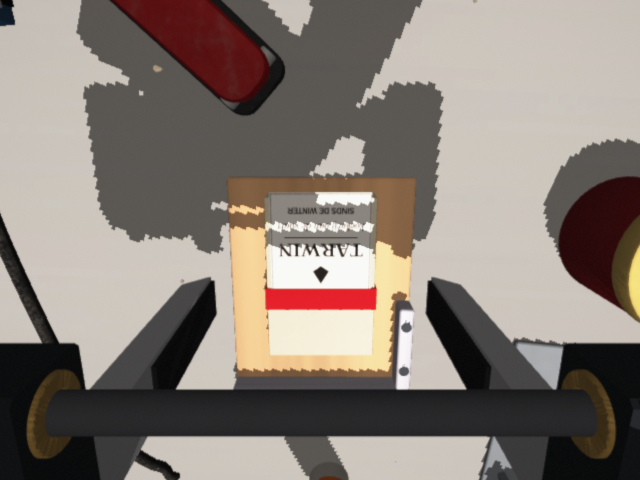

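The stack lies flat on the board at x 265–377, y 192–356. The side fence's end is at (403,303) and the gap to both fences is visible. Measuring now.

```bash
python3 - <<'E'
from h import *
im=cv2.imread("pics/w4.png");crop(im,222,170,200,225,3,"pics/w4c.png")
E
```

```text
(no output)
```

View pics/w4c.png

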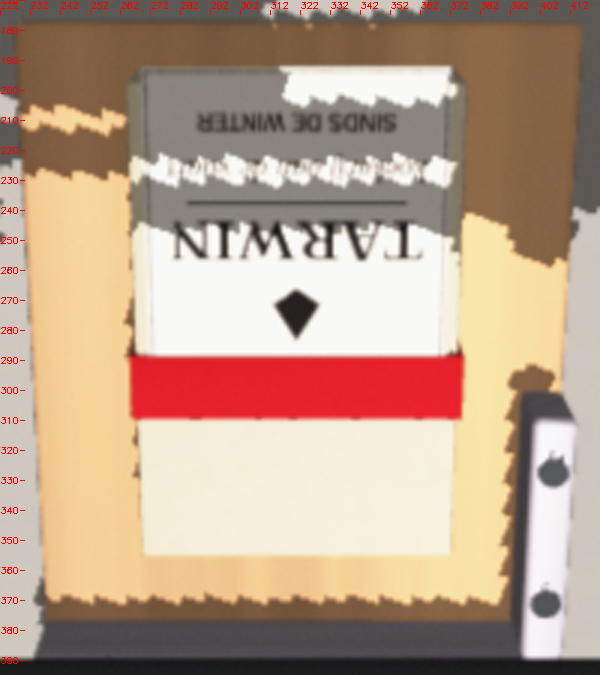

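```bash
cat > m.py <<'E'
from h import *
np.set_printoptions(precision=3,suppress=True)
def rel(a,b):
    d=a[:2]-b[:2];c,s=np.cos(b[2]),np.sin(b[2]);return [c*d[0]+s*d[1],-s*d[0]+c*d[1],a[2]-b[2]]
E
python3 - <<'E'
from m import *
c=np.load("wt.npy",allow_pickle=True).item()
px=up([(15,25),(582,26),(42,620),(520,622),(535,420),(522,393)],3,222,170)
L=np.array([(-115,-90,4),(-115,8,4),(0,-90,4),(0,0,4),(-48,0,18),(-48,0,4)])
b,r=fit(L,px,c,[502,-140,.3]);print(b,r)
px=up([(128,68),(466,68),(450,555),(145,555)],3,222,170)
L=np.array([(-44,-28,20),(-44,28,20),(44,28,20),(44,-28,20)])
t,r=fit(L,px,c,[452,-198,.3]);print(t,r);print(rel(t,b))
E
```

```text
[ 500.287 -138.938    0.315] [[-1.246  0.362]
 [ 1.59  -0.356]
 [ 1.523  0.509]
 [-2.665 -0.435]
 [ 0.438  0.825]
 [ 0.25  -0.911]]
[ 449.642 -198.979    0.314] [[-2.261 -0.961]
 [ 2.302 -1.046]
 [ 1.906  1.372]
 [-1.952  1.442]]
[np.float64(-66.75720638494302), np.float64(-41.392220698656544), np.float64(-0.001272620528626589)]
```

>>> carry_out([
  {"delta_pos":[-21,-7,0],"turn":[0,0,0],"hand":1},
  {"delta_pos":[-21,-7,-20],"turn":[0,0,0],"hand":1},
  {"delta_pos":[-21,-7,-38],"turn":[0,0,0],"hand":1},
  {"delta_pos":[-21,-7,-38],"turn":[0,0,0],"hand":0},
  {"delta_pos":[-21,-7,-38],"turn":[0,0,0],"hand":0},
  {"delta_pos":[-21,-7,-38],"turn":[0,0,0],"hand":0},
  {"delta_pos":[-21,-7,-38],"turn":[0,0,0],"hand":0},
  {"delta_pos":[-21,-7,-38],"turn":[0,0,0],"hand":0},
], squeeze=10)

```text
clock: 9.22
eef_pos: [428.9, -205.6, 9.8]
eef_rot: [-3.141, 0.0, -2.828]
wrist_force: [-0.4, 0.1, 4.1]
finger_gap: 56.0
```

>>> carry_out([
  {"delta_pos":[5,1.6,0],"turn":[0,0,0],"hand":0},
  {"delta_pos":[10,3.3,0],"turn":[0,0,0],"hand":0},
  {"delta_pos":[15,4.9,0],"turn":[0,0,0],"hand":0},
  {"delta_pos":[19,6.2,0],"turn":[0,0,0],"hand":0},
  {"delta_pos":[20,6.5,0],"turn":[0,0,0],"hand":0},
  {"delta_pos":[20,6.5,0],"turn":[0,0,0],"hand":0},
])

```text
clock: 9.98
eef_pos: [449.1, -199.2, 9.8]
eef_rot: [-3.141, 0.0, -2.828]
wrist_force: [-2.2, -0.6, 5.5]
finger_gap: 56.0
```

>>> carry_out([
  {"delta_pos":[1,0.3,0],"turn":[0,0,0],"hand":0},
  {"delta_pos":[1.5,0.5,0],"turn":[0,0,0],"hand":0},
  {"delta_pos":[2,0.6,0],"turn":[0,0,0],"hand":0},
  {"delta_pos":[2,0.6,0],"turn":[0,0,0],"hand":0},
])

```text
clock: 10.48
eef_pos: [450.2, -198.8, 9.7]
eef_rot: [3.141, -0.002, -2.828]
wrist_force: [-7.8, -3.3, 8.5]
finger_gap: 55.9
```

>>> carry_out([
  {"delta_pos":[-1.2,3.8,0],"turn":[0,0,0],"hand":0},
  {"delta_pos":[-2.5,7.6,0],"turn":[0,0,0],"hand":0},
  {"delta_pos":[-3.4,10.5,0],"turn":[0,0,0],"hand":0},
  {"delta_pos":[-3.7,11.4,0],"turn":[0,0,0],"hand":0},
  {"delta_pos":[-3.7,11.4,0],"turn":[0,0,0],"hand":0},
])

```text
clock: 11.1
eef_pos: [446.8, -187.7, 9.7]
eef_rot: [-3.141, -0.001, -2.829]
wrist_force: [-5.5, -6.0, 4.2]
finger_gap: 55.8
```

>>> carry_out([
  {"delta_pos":[-0.3,1,0],"turn":[0,0,0],"hand":0},
  {"delta_pos":[-0.4,1.4,0],"turn":[0,0,0],"hand":0},
  {"delta_pos":[-0.4,1.4,0],"turn":[0,0,0],"hand":0},
])

```text
clock: 11.48
eef_pos: [446.5, -186.5, 9.7]
eef_rot: [-3.141, -0.001, -2.829]
wrist_force: [-6.4, -8.0, 4.2]
finger_gap: 56.0
```

>>> carry_out([
  {"delta_pos":[-0.2,0.7,0],"turn":[0,0,0],"hand":0},
  {"delta_pos":[-0.4,1.2,0],"turn":[0,0,0],"hand":0},
  {"delta_pos":[-0.4,1.2,0],"turn":[0,0,0],"hand":0},
])

```text
clock: 11.85
eef_pos: [446.2, -185.8, 9.7]
eef_rot: [-3.14, -0.001, -2.829]
wrist_force: [-5.4, -12.2, 2.9]
finger_gap: 55.8
```

>>> carry_out([
  {"delta_pos":[0,0,0],"turn":[0,0,0],"hand":1},
  {"delta_pos":[0,0,0],"turn":[0,0,0],"hand":1},
  {"delta_pos":[0,0,0],"turn":[0,0,0],"hand":1},
  {"delta_pos":[0,0,0],"turn":[0,0,0],"hand":1},
  {"delta_pos":[0,0,50],"turn":[0,0,0],"hand":1},
  {"delta_pos":[0,0,50],"turn":[0,0,0],"hand":1},
  {"delta_pos":[0,0,50],"turn":[0,0,0],"hand":1},
])

```text
clock: 12.72
eef_pos: [446.1, -184.3, 59.0]
eef_rot: [3.141, -0.0, -2.828]
wrist_force: [0.1, -0.4, -0.4]
finger_gap: 93.9
```

```bash
python3 - <<'E'
from h import *
s=read_state();print(s['eef_pos'],s['eef_rot'],s['finger_gap'])
np.save("wt.npy",get_calibration("wrist"))
im=camera("wrist")[:,:,::-1].copy();cv2.imwrite("pics/w5.png",im)
crop(im,200,170,240,225,3,"pics/w5c.png")
E
```

```text
[ 446.08403159 -184.3497923    59.04400108] [ 3.14146083e+00 -9.98262829e-05 -2.82831426e+00] 93.85311412744743
```

View pics/w5c.png

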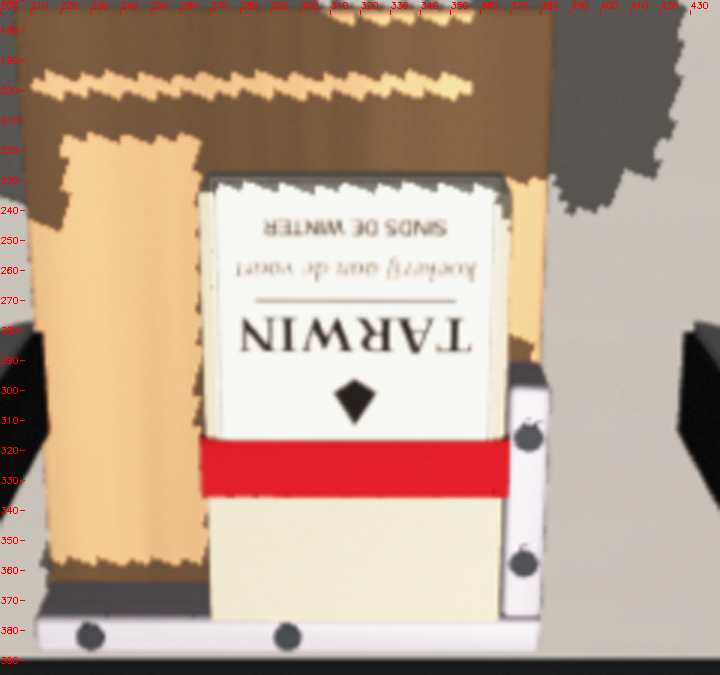

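The stack is square in the corner: its right side meets the side fence at (510,390)–(503,616) in the crop, and its end meets the end fence at row 618. Next I'll survey the feeder from above with the empty hand.

>>> carry_out([
  {"delta_pos":[0,0,60],"turn":[0,0,0],"hand":1},
  {"delta_pos":[0,0,110],"turn":[0,0,0],"hand":1},
  {"delta_pos":[20,50,130],"turn":[0,0,0],"hand":1},
  {"delta_pos":[45,100,130],"turn":[0,0,-0.1],"hand":1},
  {"delta_pos":[75,150,130],"turn":[0,0,-0.1],"hand":1},
  {"delta_pos":[80,165,130],"turn":[0,0,-0.1],"hand":1},
  {"delta_pos":[80,165,130],"turn":[0,0,-0.1],"hand":1},
  {"delta_pos":[80,165,130],"turn":[0,0,-0.1],"hand":1},
])

```text
clock: 13.78
eef_pos: [525.8, -20.6, 189.1]
eef_rot: [3.142, -0.001, -2.929]
wrist_force: [-0.8, 0.3, 0.4]
finger_gap: 93.6
```

```bash
python3 - <<'E'
from h import *
s=read_state();print(s['eef_pos'],s['eef_rot'],s['finger_gap'])
np.save("wt.npy",get_calibration("wrist"))
im=camera("wrist")[:,:,::-1].copy();cv2.imwrite("pics/w6.png",im)
E
```

```text
[525.7683054  -20.57760514 189.07090028] [ 3.14155840e+00 -7.55382319e-04 -2.92937406e+00] 93.61039606789151
```

View pics/w6.png

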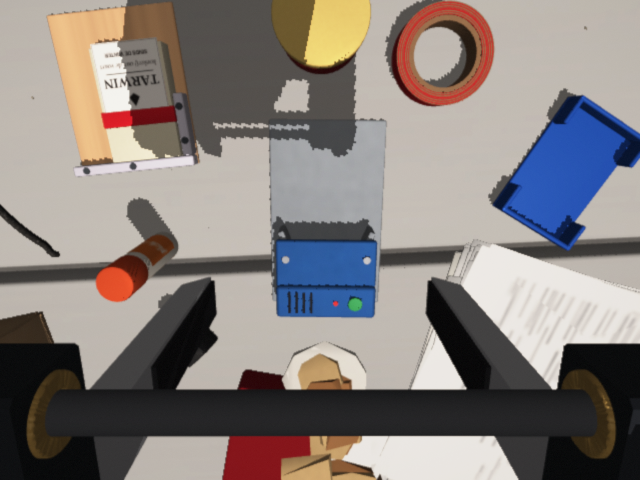

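The feeder is at x 268–386, y 119–318, with its cover front edge at y≈240. Enlarging it.

```bash
python3 - <<'E'
from h import *
im=cv2.imread("pics/w6.png");crop(im,258,112,140,215,3,"pics/w6c.png")
E
```

```text
(no output)
```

View pics/w6c.png

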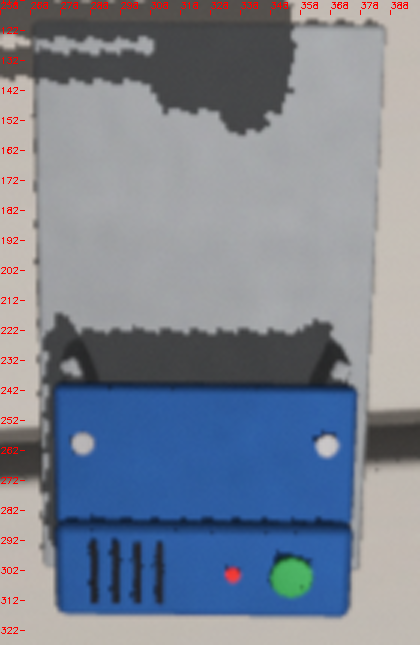

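```bash
python3 - <<'E'
from m import *
c=np.load("wt.npy",allow_pickle=True).item()
px=up([(34,24),(384,25),(47,568),(356,568)],3,258,112)
L=[(-80,-48,4),(-80,48,4),(80,-48,4),(80,48,4)]
print(*fit(L,px,c,[526,-14,.2]))
print(*fit(L[:2],px[:2],c,[526,-14,.2]))
px2=up([(54,386),(357,388)],3,258,112)
f,r=fit(L,px,c,[526,-14,.2])
for z in(34,):
  w=ray(px2,z,c);print(w,[rel(np.r_[p[:2],0],f)[:2] for p in w])
E
```

```text
[526.761 -16.302   0.204] [[-1.103 -1.143]
 [ 0.731 -0.485]
 [-1.256  0.712]
 [ 1.675  1.505]]
[527.29  -15.61    0.209] [[-0.891  0.025]
 [ 0.891  0.036]]
[[548.67  -53.104  34.   ]
 [532.211  25.959  34.   ]] [[np.float64(13.997949782039202), np.float64(-40.477412333810676)], [np.float64(13.89900248659734), np.float64(40.280715576428896)]]
```

```bash
python3 - <<'E'
from m import *
im=cv2.imread("pics/w6.png");crop(im,40,0,170,185,4,"pics/w6d.png")
E
```

```text
(no output)
```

View pics/w6d.png

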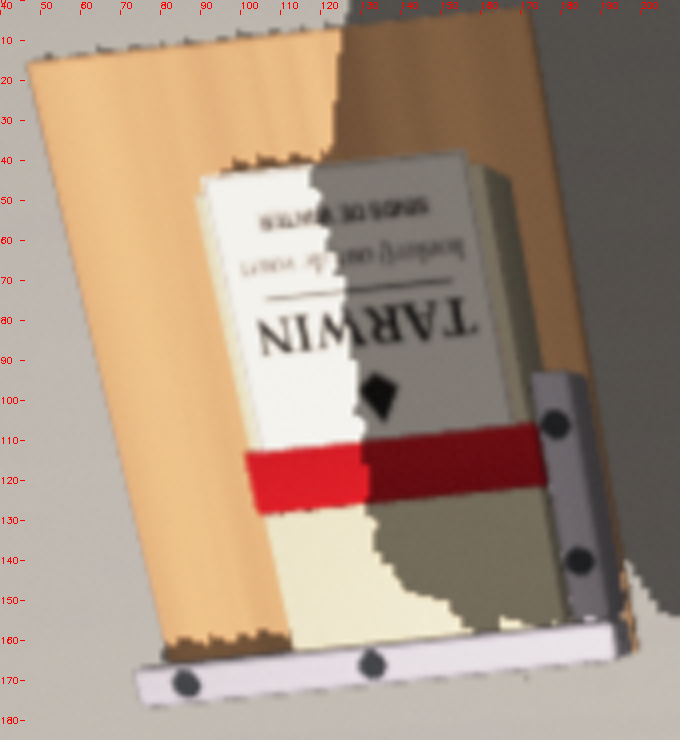

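```bash
python3 - <<'E'
from m import *
c=get_calibration("wrist").copy()
# w5 camera pose: reconstruct from TCP-relative transform
from scipy.spatial.transform import Rotation as R
def T(p,e):
    M=np.eye(4);M[:3,:3]=R.from_euler('xyz',e).as_matrix();M[:3,3]=p;return M
s=read_state()
rel_=np.linalg.inv(T(s['eef_pos'],s['eef_rot']))@c['pose']
c['pose']=T([446.08,-184.35,59.04],[3.14146,-1e-4,-2.82831])@rel_
px=up([(40,617),(510,390),(549,390),(40,650),(537,650)],3,200,170)
L=[(0,-90,18),(-48,0,18),(-48,8,18),(8,-90,18),(8,8,18)]
b,r=fit(L,px,c,[502,-140,.3]);print(b,r)
px=up([(198,175),(513,177),(500,619),(212,620)],3,200,170)
L=[(-44,-28,20),(-44,28,20),(44,28,20),(44,-28,20)]
t,r=fit(L,px,c,[452,-198,.3]);print(t,r);print(rel(t,b),rel(t,np.array([500.2,-138.9,.314])))
E
```

```text
[ 499.871 -139.496    0.31 ] [[-2.478  0.218]
 [ 0.214 -1.332]
 [ 1.872 -1.294]
 [-1.6    1.405]
 [ 1.886  1.816]]
[ 466.332 -179.824    0.312] [[-1.626 -0.659]
 [ 1.699 -1.229]
 [ 1.086  1.459]
 [-1.165  1.047]]
[np.float64(-44.252269312825234), np.float64(-28.158999822480936), np.float64(0.0018720220148321642)] [np.float64(-44.851973761723116), np.float64(-28.462632113456888), np.float64(-0.0017772733698688814)]
```

>>> carry_out([
  {"delta_pos":[-25,-50,0],"turn":[0,0,0.1],"hand":1},
  {"delta_pos":[-50,-100,0],"turn":[0,0,0.1],"hand":1},
  {"delta_pos":[-75,-150,0],"turn":[0,0,0.1],"hand":1},
  {"delta_pos":[-82,-166,-40],"turn":[0,0,0.1],"hand":1},
  {"delta_pos":[-82,-166,-90],"turn":[0,0,0.1],"hand":1},
  {"delta_pos":[-82,-166,-140],"turn":[0,0,0.1],"hand":1},
  {"delta_pos":[-82,-166,-140],"turn":[0,0,0.1],"hand":1},
  {"delta_pos":[-82,-166,-140],"turn":[0,0,0.1],"hand":1},
])

```text
clock: 14.82
eef_pos: [444.8, -186.3, 51.3]
eef_rot: [-3.14, 0.001, -2.829]
wrist_force: [-0.5, 0.2, 0.4]
finger_gap: 94.0
```

>>> carry_out([
  {"delta_pos":[-0.5,0,-25],"turn":[0,0,0],"hand":1},
  {"delta_pos":[-0.5,0,-41.5],"turn":[0,0,0],"hand":1},
  {"delta_pos":[-0.5,0,-41.5],"turn":[0,0,0],"hand":1},
  {"delta_pos":[-0.5,0,-41.5],"turn":[0,0,0],"hand":0},
  {"delta_pos":[-0.5,0,-41.5],"turn":[0,0,0],"hand":0},
  {"delta_pos":[-0.5,0,-41.5],"turn":[0,0,0],"hand":0},
  {"delta_pos":[-0.5,0,-41.5],"turn":[0,0,0],"hand":0},
  {"delta_pos":[-0.5,0,-41.5],"turn":[0,0,0],"hand":0},
], squeeze=35)

```text
clock: 15.82
eef_pos: [444.0, -186.4, 8.3]
eef_rot: [-3.14, 0.0, -2.828]
wrist_force: [-0.9, -6.7, -0.5]
finger_gap: 55.7
```

>>> carry_out([
  {"delta_pos":[-1.3,-2.5,2],"turn":[0,0,0],"hand":0},
  {"delta_pos":[-1.3,-2.5,15],"turn":[0,0,0],"hand":0},
  {"delta_pos":[-1.3,-2.5,50],"turn":[0,0,0],"hand":0},
  {"delta_pos":[-1.3,-2.5,90],"turn":[0,0,0],"hand":0},
  {"delta_pos":[5,40,100],"turn":[0,0,-0.05],"hand":0},
  {"delta_pos":[10,90,100],"turn":[0,0,-0.108],"hand":0},
  {"delta_pos":[15,140,100],"turn":[0,0,-0.108],"hand":0},
  {"delta_pos":[15,156,100],"turn":[0,0,-0.108],"hand":0},
])

```text
clock: 16.82
eef_pos: [458.8, -27.3, 108.8]
eef_rot: [-3.142, 0.001, -2.934]
wrist_force: [0.7, 0.0, -1.0]
finger_gap: 55.4
```

>>> carry_out([
  {"delta_pos":[0,0,-40],"turn":[0,0,0],"hand":0},
  {"delta_pos":[0,0,-75],"turn":[0,0,0],"hand":0},
  {"delta_pos":[0,0,-75],"turn":[0,0,0],"hand":0},
  {"delta_pos":[0,0,-75],"turn":[0,0,0],"hand":0},
])

```text
clock: 17.32
eef_pos: [459.4, -29.8, 34.4]
eef_rot: [-3.141, 0.001, -2.937]
wrist_force: [0.2, 0.6, -1.2]
finger_gap: 55.9
```

```bash
python3 - <<'E'
from h import *
s=read_state();print(s['eef_pos'],s['eef_rot'],s['finger_gap'])
np.save("wt.npy",get_calibration("wrist"))
im=camera("wrist")[:,:,::-1].copy();cv2.imwrite("pics/w7.png",im)
im=camera("scene")[:,:,::-1].copy();cv2.imwrite("pics/s7.png",cv2.resize(im[180:380,180:420],None,fx=3,fy=3))
E
```

```text
[459.44677819 -29.84910145  34.37560889] [-3.14109831e+00  1.34648475e-03 -2.93674023e+00] 55.89564975304924
```

View pics/w7.png

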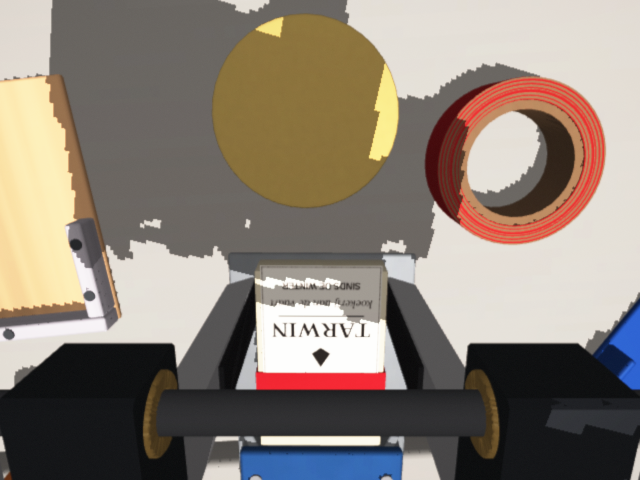

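View pics/s7.png

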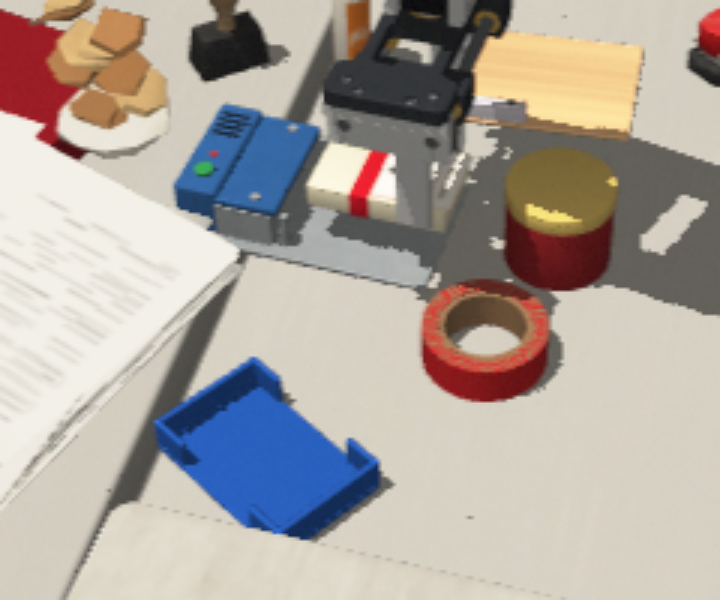

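>>> carry_out([
  {"delta_pos":[-3,-0.6,-10],"turn":[0,0,0],"hand":0},
  {"delta_pos":[-3,-0.6,-20],"turn":[0,0,0],"hand":0},
  {"delta_pos":[-3,-0.6,-24],"turn":[0,0,0],"hand":0},
  {"delta_pos":[-3,-0.6,-26],"turn":[0,0,0],"hand":0},
  {"delta_pos":[-3,-0.6,-26],"turn":[0,0,0],"hand":0},
])

```text
clock: 18.05
eef_pos: [455.6, -30.0, 7.8]
eef_rot: [3.141, -0.001, -2.936]
wrist_force: [-10.5, 0.9, 22.2]
finger_gap: 55.8
```

>>> carry_out([
  {"delta_pos":[0,0,0.6],"turn":[0,0,0],"hand":0},
  {"delta_pos":[4,0.7,0.6],"turn":[0,0,0],"hand":0},
  {"delta_pos":[8,1.4,0.6],"turn":[0,0,0],"hand":0},
  {"delta_pos":[12,2.2,0.6],"turn":[0,0,0],"hand":0},
  {"delta_pos":[16,3,0.6],"turn":[0,0,0],"hand":0},
  {"delta_pos":[20,3.8,0.6],"turn":[0,0,0],"hand":0},
  {"delta_pos":[20,3.8,0.6],"turn":[0,0,0],"hand":0},
])

```text
clock: 18.92
eef_pos: [476.3, -26.3, 7.9]
eef_rot: [-3.141, 0.001, -2.936]
wrist_force: [-1.3, 1.0, 6.4]
finger_gap: 55.6
```

>>> carry_out([
  {"delta_pos":[4,0.8,0],"turn":[0,0,0],"hand":0},
  {"delta_pos":[8,1.6,0],"turn":[0,0,0],"hand":0},
  {"delta_pos":[12,2.4,0],"turn":[0,0,0],"hand":0},
  {"delta_pos":[16,3.3,0],"turn":[0,0,0],"hand":0},
  {"delta_pos":[20,4.1,0],"turn":[0,0,0],"hand":0},
  {"delta_pos":[22,4.5,0],"turn":[0,0,0],"hand":0},
  {"delta_pos":[22,4.5,0],"turn":[0,0,0],"hand":0},
])

```text
clock: 19.8
eef_pos: [498.1, -21.8, 7.9]
eef_rot: [-3.141, 0.0, -2.936]
wrist_force: [-3.3, -0.7, 8.3]
finger_gap: 55.6
```

>>> carry_out([
  {"delta_pos":[2,0.4,0],"turn":[0,0,0],"hand":0},
  {"delta_pos":[4,0.8,0],"turn":[0,0,0],"hand":0},
  {"delta_pos":[6,1.2,0],"turn":[0,0,0],"hand":0},
  {"delta_pos":[6,1.2,0],"turn":[0,0,0],"hand":0},
])

```text
clock: 20.3
eef_pos: [504.1, -20.6, 7.9]
eef_rot: [-3.141, 0.0, -2.936]
wrist_force: [-2.8, -1.0, 8.3]
finger_gap: 55.7
```

>>> carry_out([
  {"delta_pos":[1,0.2,0],"turn":[0,0,0],"hand":0},
  {"delta_pos":[2,0.4,0],"turn":[0,0,0],"hand":0},
  {"delta_pos":[2,0.4,0],"turn":[0,0,0],"hand":0},
])

```text
clock: 20.68
eef_pos: [505.9, -20.3, 7.9]
eef_rot: [-3.141, 0.0, -2.936]
wrist_force: [-4.9, -0.9, 8.2]
finger_gap: 56.0
```

>>> carry_out([
  {"delta_pos":[1,0.2,0],"turn":[0,0,0],"hand":0},
  {"delta_pos":[1,0.2,0],"turn":[0,0,0],"hand":0},
  {"delta_pos":[1,0.2,0],"turn":[0,0,0],"hand":0},
])

```text
clock: 21.05
eef_pos: [506.9, -20.1, 7.9]
eef_rot: [-3.141, 0.0, -2.936]
wrist_force: [-3.1, -1.2, 8.3]
finger_gap: 55.3
```

>>> carry_out([
  {"delta_pos":[1,0.2,0],"turn":[0,0,0],"hand":0},
  {"delta_pos":[1,0.2,0],"turn":[0,0,0],"hand":0},
  {"delta_pos":[1,0.2,0],"turn":[0,0,0],"hand":0},
])

```text
clock: 21.42
eef_pos: [507.9, -19.9, 7.9]
eef_rot: [-3.141, 0.0, -2.936]
wrist_force: [-3.6, -0.6, 8.2]
finger_gap: 55.4
```

>>> carry_out([
  {"delta_pos":[1,0.2,0],"turn":[0,0,0],"hand":0},
  {"delta_pos":[1.5,0.3,0],"turn":[0,0,0],"hand":0},
  {"delta_pos":[1.5,0.3,0],"turn":[0,0,0],"hand":0},
])

```text
clock: 21.8
eef_pos: [509.4, -19.6, 7.9]
eef_rot: [-3.141, -0.0, -2.936]
wrist_force: [-4.1, -1.7, 8.7]
finger_gap: 55.5
```

>>> carry_out([
  {"delta_pos":[1,0.2,0],"turn":[0,0,0],"hand":0},
  {"delta_pos":[1,0.2,0],"turn":[0,0,0],"hand":0},
  {"delta_pos":[1,0.2,0],"turn":[0,0,0],"hand":0},
])

```text
clock: 22.18
eef_pos: [510.4, -19.4, 7.9]
eef_rot: [-3.141, 0.0, -2.936]
wrist_force: [-3.9, -0.2, 8.4]
finger_gap: 55.2
```

>>> carry_out([
  {"delta_pos":[1,0.2,0],"turn":[0,0,0],"hand":0},
  {"delta_pos":[1.5,0.3,0],"turn":[0,0,0],"hand":0},
  {"delta_pos":[1.5,0.3,0],"turn":[0,0,0],"hand":0},
])

```text
clock: 22.55
eef_pos: [511.2, -19.2, 7.9]
eef_rot: [3.142, -0.002, -2.936]
wrist_force: [-10.0, -2.7, 12.8]
finger_gap: 55.8
```

>>> carry_out([
  {"delta_pos":[1,0.2,0],"turn":[0,0,0],"hand":0},
  {"delta_pos":[1,0.2,0],"turn":[0,0,0],"hand":0},
  {"delta_pos":[1,0.2,0],"turn":[0,0,0],"hand":0},
])

```text
clock: 22.92
eef_pos: [511.3, -19.2, 7.9]
eef_rot: [3.141, -0.004, -2.936]
wrist_force: [-17.1, -4.3, 19.7]
finger_gap: 55.7
```

>>> carry_out([
  {"delta_pos":[-0.9,-0.2,0.3],"turn":[0,0,0],"hand":0},
  {"delta_pos":[-0.9,-0.2,0.3],"turn":[0,0,0],"hand":1},
  {"delta_pos":[-0.9,-0.2,0.3],"turn":[0,0,0],"hand":1},
  {"delta_pos":[-0.9,-0.2,0.3],"turn":[0,0,0],"hand":1},
  {"delta_pos":[-0.9,-0.2,0.3],"turn":[0,0,0],"hand":1},
  {"delta_pos":[-0.9,-0.2,0.3],"turn":[0,0,0],"hand":1},
])

```text
clock: 23.68
eef_pos: [511.9, -19.0, 7.8]
eef_rot: [-3.142, 0.0, -2.936]
wrist_force: [-0.4, 0.0, 0.3]
finger_gap: 93.7
```

>>> carry_out([
  {"delta_pos":[0,0,40],"turn":[0,0,0],"hand":1},
  {"delta_pos":[0,0,90],"turn":[0,0,0],"hand":1},
  {"delta_pos":[0,0,140],"turn":[0,0,0],"hand":1},
  {"delta_pos":[0,0,180],"turn":[0,0,0],"hand":1},
  {"delta_pos":[0,0,180],"turn":[0,0,0],"hand":1},
  {"delta_pos":[0,0,180],"turn":[0,0,0],"hand":1},
])

```text
clock: 24.42
eef_pos: [511.4, -18.9, 186.9]
eef_rot: [3.141, -0.001, -2.936]
wrist_force: [-1.0, -1.0, 0.2]
finger_gap: 93.9
```

```bash
python3 - <<'E'
from h import *
s=read_state();print(s['eef_pos'],s['eef_rot'],s['finger_gap'])
np.save("wt.npy",get_calibration("wrist"))
im=camera("wrist")[:,:,::-1].copy();cv2.imwrite("pics/w8.png",im)
crop(im,240,90,170,220,3,"pics/w8c.png")
im=camera("scene")[:,:,::-1].copy();cv2.imwrite("pics/s8.png",cv2.resize(im[150:350,200:440],None,fx=3,fy=3))
E
```

```text
[511.44475783 -18.93554249 186.8999265 ] [ 3.14119815e+00 -1.13542702e-03 -2.93639958e+00] 93.86941052035613
```

View pics/w8c.png

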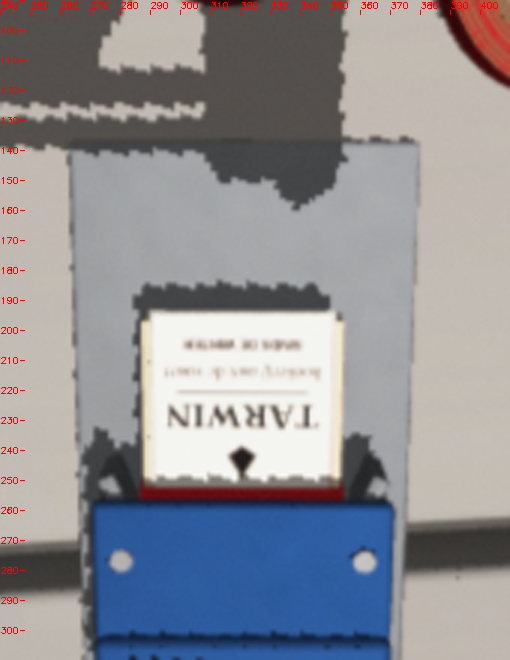

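View pics/s8.png

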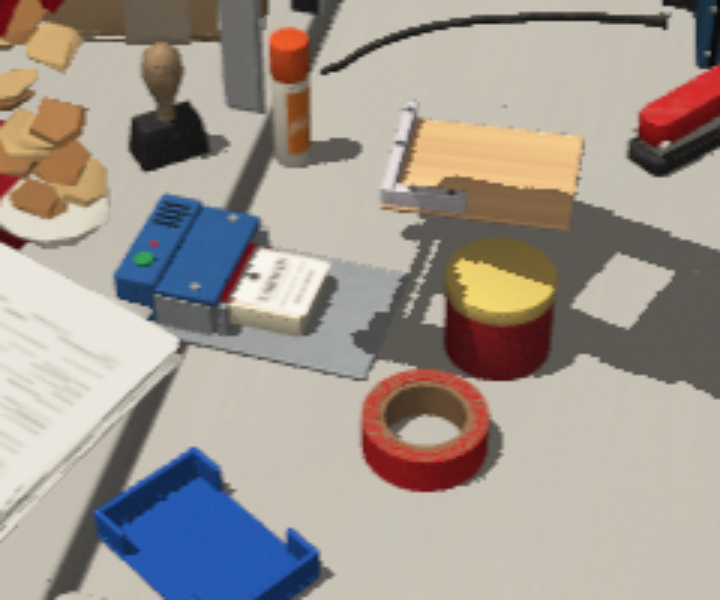

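```bash
python3 - <<'E'
from m import *
c=np.load("wt.npy",allow_pickle=True).item()
d=ray(up([(70,140),(418,142)],3,240,90),4,c);r=ray(up([(142,311),(342,312)],3,240,90),20,c);v=ray(up([(95,502),(393,505)],3,240,90),34,c)
m=(d[0]+d[1])/2;y=d[1]-d[0];a=np.arctan2(-y[0],y[1]);f=np.r_[m[:2],a];print(f)
for q in (r,v): print([rel(np.r_[p[:2],0],f)[:2] for p in q])
E
```

```text
[448.555 -32.358   0.199]
[[np.float64(44.02769224584925), np.float64(-27.11647113171754)], [np.float64(43.999504430064576), np.float64(26.50847602528819)]]
[[np.float64(93.32144159212648), np.float64(-39.359249898899364)], [np.float64(93.72267245862193), np.float64(40.39176822135006)]]
```

```bash
python3 -c "
from cell import *
print(sign_off())"
```

```text
the job is handed in; nothing more can be done
None
```

The stack is home in the tag feeder and I handed the job in at about 24.5 s of the 72 s allowed; `sign_off()` gave no verdict.

- **First placing:** I gripped the stack across its width in the tray, set it flat on the board and let go. The camera then put it at (-66.8, -41.4) mm in the corner frame, short of both fences.
- **Squaring:** I gripped it again by the end past the side fence and slid it until I felt the end fence, then the side fence, and let go. The camera fit gave (-44.3, -28.2) mm and 0.002 rad, against the nominal (-44, -28).
- **Feeding:** I gripped that end again, set the stack on the deck and slid it under the cover until the force rose at the stop (about 17 N), then let go and withdrew upwards.

**Last checks:**
- The stack's rear end stands 49.4 mm out of the cover, against 50 mm nominal when fully home.
- It is about 0.3 mm off centre, straight and flat.
- The hand is open and clear of everything, and no bystander in view appears to have moved. The jar was outside that last view.

**One disagreement:** the stop came about 5 mm later than my estimate from the deck's front edge. The camera showed the cover and the stack's rear end both about 5.5 mm further from that edge than the nominal sizes give. The gap between cover and stack still matches, so I took the rise in force as the stop.

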